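# Hang the empty pot back on the kitchen rail, between its neighbours

### The arm

A 6-joint arm with a two-finger parallel gripper is mounted at the origin on a cart in front of the work surface, level with it; the furniture and walls round the work are solid. World frame = base frame: x ahead of the robot, y to its left, z up, the work surface at z = 0. Lengths are in m, angles in rad, forces in N, time in s.
With the tool pointing down it reaches from about 0.375 to 0.975 m from the base axis. Payload 3.8 kg.
Tool frame: the origin (TCP) lies between the finger pads; the fingertips stand finger_overhang ahead of it and the grasp point (between the pads) lies 2 mm behind it (finger_overhang is the distance from the TCP to the fingertips, in m); z points along the fingers, y is the line along which they close (so a half turn about z gives the same grasp; the last joint's range is limited). The gripper opens to 88 mm and grips with 3 to 60 N. Pads are 18 mm wide; open, the fingers measure 123 mm over their backs; the gripper's body (75 mm by 187 mm) begins 45 mm behind the grasp point.
Start: joints at [-1.207, 0.264, 1.604, -0, 1.274, -0.037], TCP at [0.263, -0.622, 0.256] pointing down, gripper open.
Joint ranges: [-2.63, 2.63], [-0.94, 2.18], [0.31, 2.57], [-1.31, 4.45], [0, 2.66], [-2.55, 2.55]. Speed limits (rad/s): [2.57, 2.57, 3.14, 3.14, 3.14, 3.14].

### API

Orientations are given as [roll, pitch, yaw] about the fixed x, y, z axes, in that order (R = Rz(yaw) Ry(pitch) Rx(roll)).
In Python, from plant import sense, read_camera, hand_in, finger_overhang gives the robot as it stands.
- The arm moves only by the shell command python3 -m jog 'ROWS' [OPENING] [FORCE]. ROWS is JSON, one flat list of numbers, 6 for each row, row after row: the shift along the tool's x, y, z in units of 40 mm (1.0 is 40 mm), then the turn, a rotation vector about the tool's x, y, z in units of 10 degrees (1.0 is 10 degrees). A call has 1 to 20 rows; each row is the pose to reach, as a shift and turn from the pose commanded when the call began, along the tool's axes at that moment; what a row does not reach only later rows make up. A row lasts 1/8 s, in which the tool goes at most 62.5 mm and 10.7 degrees, less where a joint would pass 70% of its speed; a pose out of reach is approached as far as the arm can. A call with a gripper value outside its range is refused whole. OPENING is the opening, from 0 (shut) to 1 (fully open), set as the call begins (- or left out, the last holds). The fingers move at their own pace and stop on an object; FORCE is the grip in N (left out, the last holds). Time passes only in rows, so rows that repeat a pose let the fingers close. It gives the time, the measured TCP pose, the force, the opening and the grip force at its end, in the units of the state.
- sense(): the state, without advancing time (a new reading comes with each control period).
- read_camera(name): name is "side" or "top" or "wrist"; returns a dict with "img" (400x640x3 uint8, red, green, blue), "fx", "fy", "cx", "cy" (pixels), "k1" (the pictures are not rectified: a ray, as slopes to the right and down, at radius r is drawn at 1 + k1 r^2 times it, then the intrinsics apply), "rvec" (rotation vector, rad) and "tvec" (3), from world to camera coordinates, as OpenCV has them. Camera axes: x right, y down, z forward; pixel columns grow to the right and rows downward; lengths in m; the calibration is good to about 2 mm. A picture is of the moment at which its call begins. There is no depth.
- hand_in(): hands the job in; it is judged then, once.
The state is a dict: "time": time; "joint_pos": joint angles; "qd": joint speeds; "tau": joint torques, N m; "eef_pos": TCP position; "orientation": TCP orientation; "ft_force": force on the tool from outside, world axes, zero at the start; "ft_torque": the same for the moment, N m; "gripper_width": finger opening in m; "finger_force": force on a finger pad.
Only numpy, scipy, OpenCV 4.12 (cv2) and the standard library are available. Lean on these libraries where they do the work, as an engineer would, in place of code of your own. Each camera call takes 0.05 s, during which the arm holds its last target. There are 200 camera calls.

### The job

The empty steel pot standing on the worktop belongs on the little rail rack, in the narrow gap between the two pots that hang there. Lower it gently into the gap so that its hook sits fully over the top rail and it hangs upright and free, and leave its two neighbours hanging where they are.

Things in the scene. Friction and masses are not known exactly. Their poses are not given: they have to be found in the camera images.
- pot: Empty round steel pot, standing upright on the worktop left of the rack, about 0.17 kg. 80 mm across at the rim, 73 at the base, 90 high to the rim, open top, wall 2.5. A strap hook 30 mm wide (along y) and 3 thick rises above its back. Origin: centre of the underside; z up, x from its middle to its back (hook side).
- pot_hook (a point): Point on the empty pot, middle of the underside of the hook's half-round crown, where the rail bears: x +54 mm, 127 mm above the pot's underside (crown's top at 130). The hook's mouth is 24 mm wide inside, x +42 to +66 in the pot's frame, and open downward. Axes as pot.
- pot_strap (a point): Point on the empty pot midway between the hook's two upright legs, above the rim: x +54 mm, 109 mm above the underside. The legs' outer faces are flat, parallel, 30 mm apart along x (x +39 and +69), free to pinch from 93 to 115 mm above the underside. Rear leg ends at 84, its last 9 mm flared back to x +73. Axes as pot.
- rack: Freestanding rail rack, fixed: wooden base 130 x 380 x 16 mm carrying a dark steel bar, 10 mm thick, bent to an upside-down U 336 mm wide. Origin: centre of the base's underside; y along the rail, x to its back, z up. A pot hangs on its front (-x) side, x axis along the rack's, underside about 26 mm above the worktop, pot's axis about 50 mm in front of the rail's.
- rail_mid (a point): Middle of the upper rail, on the axis of the 10 mm bar: x +40 mm in the rack's frame, 150 mm above the worktop; axes as rack. The free gap is about here.
- lower_mid (a point): Middle of the lower bar, on its axis: 10 mm thick, parallel to the rail, x +35 mm in the rack's frame (5 mm nearer the front than the rail), 60 mm above the worktop. The back of a hanging pot leans on it, so that pots hang tilted by about 3 degrees. Axes as rack.
- pot_a: Neighbour hanging loose on the rail by its own hook: same kind of pot as the empty one, a garlic bulb in it. Origin and axes as pot. Its axis is 90 to 96 mm along the rail from the rail's middle, to either side (pot_b to the other), so that the gap between the two neighbours is 100 to 112 mm wide.
- pot_b: The other neighbour, hanging loose on the other side of the gap: same kind of pot, a lime in it. Origin and axes as pot.

How it is judged:
By the outcome, as a careful person would: the job done as asked, in the order asked, and still so for the second after the job is handed in, with the robot touching nothing.
It also fails if it takes over 42 s, if anything falls off the work surface, if the arm or the gripper's body presses on something with over 40 N, if the wrist force passes 120 N, or if a joint passes its speed limit or range.

## Working session

There is one attempt and no reset: what is moved stays moved. The work goes in short steps, Python scripts to look and compute and a shell command to move; the robot and the scene stay as the last step left them, time stands still between calls to the robot, and variables do not carry over. Pictures are saved under pics/ and viewed, at most 12 in all, crops included, and the job is handed in when it is done.

```bash
mkdir -p pics; ls; python3 - <<'E'
from plant import *
import cv2,numpy as np
print(finger_overhang, sense())
for n in ("side","top"):
    c=read_camera(n); cv2.imwrite(f"pics/{n}0.png",c["img"][:,:,::-1])
    R=cv2.Rodrigues(np.array(c["rvec"]))[0]
    print(n,c["fx"],c["cx"],c["cy"],c["k1"],-R.T@np.array(c["tvec"]).ravel(),R)
E
```

```text
pics
0.017 {'time': 0.0, 'joint_pos': array([-1.20687404e+00,  2.64747279e-01,  1.60532053e+00, -3.58307951e-05,
        1.27368730e+00, -3.68813049e-02]), 'qd': array([-0.00126488, -0.00033398, -0.00137471, -0.0008235 ,  0.00196619,
        0.00132994]), 'tau': array([ 6.54124651e-04, -5.02107954e+01, -3.56879282e+01,  7.29790237e-02,
        2.94883491e-02, -2.06745058e-04]), 'eef_pos': array([ 0.26312636, -0.62090036,  0.25442079]), 'orientation': array([-3.13943041e+00, -4.55211013e-05,  4.00814065e-01]), 'ft_force': array([-1.23158708,  1.23899439, -0.2473694 ]), 'ft_torque': array([-0.01219956,  0.00567302, -0.01837757]), 'finger_force': 0.0, 'gripper_width': 0.08825728623170015}
side 510.98310812013295 324.65247488033907 195.97794990569997 -0.032028563910399106 [-0.04834295  0.76656873  0.6578216 ] [[-0.83240586 -0.55397725  0.01448106]
 [-0.29687772  0.42371854 -0.85576061]
 [ 0.46793601 -0.71663925 -0.51716929]]
top 373.6981796502073 316.5954282160782 200.47346365272813 0.009852434736078476 [ 0.36914126 -0.0210275   0.95999981] [[ 0.0152691  -0.99985502 -0.00753584]
 [-0.99268077 -0.01425568 -0.11992356]
 [ 0.11979874  0.00931181 -0.99275453]]
```

View pics/side0.png

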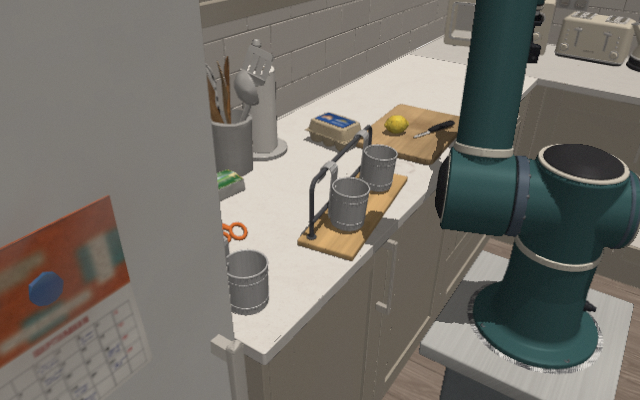

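View pics/top0.png

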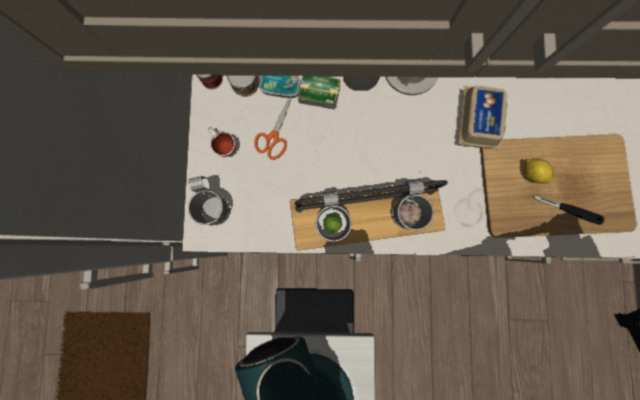

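The side view shows the empty pot at (247,280) and the rack with its two pots at (349,205) and (378,168). In the top view the empty pot is at (208,207) with its hook at (198,184). The lime pot is at (334,223), the garlic pot at (412,212), and the rail runs from (300,205) to (443,184).

```bash
cat > h.py <<'E'
from plant import *
import cv2,numpy as np
def cal(c):
    R=cv2.Rodrigues(np.array(c["rvec"],float))[0]; t=np.array(c["tvec"],float).ravel()
    return R,t
def ray(c,u,v):
    R,t=cal(c); d=np.array([(u-c["cx"])/c["fx"],(v-c["cy"])/c["fy"]]); s=d.copy()
    for _ in range(10): s=d/(1+c["k1"]*(s@s))
    return -R.T@t, R.T@np.array([s[0],s[1],1])
def onz(c,u,v,z):
    o,d=ray(c,u,v); return o+d*(z-o[2])/d[2]
def proj(c,P):
    R,t=cal(c); p=R@np.array(P)+t; s=p[:2]/p[2]; s=s*(1+c["k1"]*(s@s))
    return s[0]*c["fx"]+c["cx"], s[1]*c["fy"]+c["cy"]
E
python3 - <<'E'
from h import *
c=read_camera("top"); im=c["img"][:,:,::-1]
a=cv2.resize(im[165:245,180:310],None,fx=6,fy=6,interpolation=cv2.INTER_CUBIC)[:, :780]
b=cv2.resize(im[170:255,285:455],None,fx=4.5,fy=4.5,interpolation=cv2.INTER_CUBIC)
cv2.imwrite("pics/a.png",a[:,:500]);cv2.imwrite("pics/b.png",b)
E
```

```text
(no output)
```

View pics/a.png

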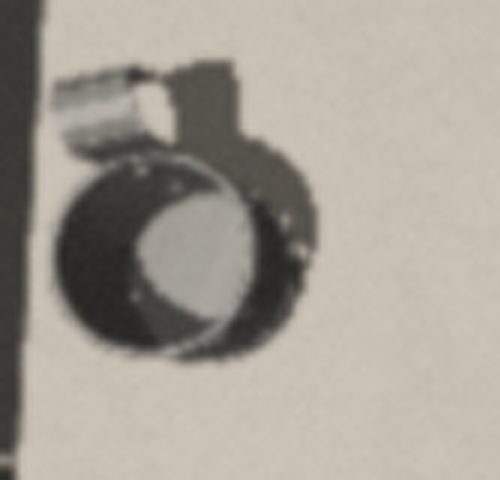

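View pics/b.png

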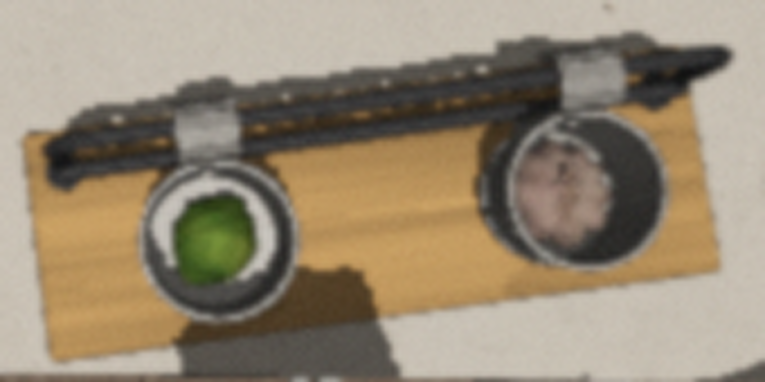

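The pot's rim centre is about (205.8,207.3) and its crown about (197,183.7) in the full picture. The lime pot's rim is at (333.7,223.3) with its crown at (331,198.9). The garlic pot's rim is at (415.4,212.2) with its crown at (416.6,187.3).

```bash
python3 - <<'E'
from h import *
np.set_printoptions(precision=4,suppress=True)
c=read_camera("top")
P={}
for n,u,v,z in [("rim",205.8,207.3,.09),("crown",197,183.7,.13),("limerim",333.7,223.3,.116),("garrim",415.4,212.2,.116),("limecr",331,198.9,.158),("garcr",416.6,187.3,.158),("b1",285+25/4.5,170+133/4.5,.016),("b2",285+690/4.5,170+85/4.5,.016),("b3",285+720/4.5,170+270/4.5,.016),("b4",285+55/4.5,170+360/4.5,.016),
 ("left rail",285+60/4.5,170+145/4.5,.15),("right rail",285+728/4.5,170+55/4.5,.15),("counterfront",190,250,0),("cleft",187,200,0)]:
    P[n]=onz(c,u,v,z); print(n,P[n])
d=P["crown"]-P["rim"];print("pot yaw",np.degrees(np.arctan2(d[1],d[0])),np.hypot(d[0],d[1]))
b=(P["b1"]+P["b2"]+P["b3"]+P["b4"])/4
l=P["b1"]-P["b2"];print("rack",b,np.linalg.norm(l),np.degrees(np.arctan2(-l[0],l[1])))
g=P["limecr"]-P["garcr"];print("neigh",np.hypot(*g[:2]),np.degrees(np.arctan2(-g[0],g[1])),(P["limecr"]+P["garcr"])/2)
g=P["limerim"]-P["garrim"];print("rims",np.hypot(*g[:2]),np.degrees(np.arctan2(-g[0],g[1])),(P["limerim"]+P["garrim"])/2)
E
```

```text
rim [0.4543 0.2465 0.09  ]
crown [0.5035 0.2567 0.13  ]
limerim [ 0.4196 -0.0525  0.116 ]
garrim [ 0.4475 -0.2368  0.116 ]
limecr [ 0.4698 -0.0446  0.158 ]
garcr [ 0.4978 -0.2296  0.158 ]
b1 [0.4845 0.0542 0.016 ]
b2 [ 0.5172 -0.3215  0.016 ]
b3 [ 0.413  -0.3357  0.016 ]
b4 [0.3574 0.0344 0.016 ]
left rail [0.4625 0.0264 0.15  ]
right rail [ 0.5112 -0.2976  0.15  ]
counterfront [0.3532 0.3088 0.    ]
cleft [0.4814 0.3239 0.    ]
pot yaw 11.764124267274427 0.050252514496214706
rack [ 0.443  -0.1422  0.016 ] 0.3771242610853429 4.980685218610177
neigh 0.18707029676813255 8.595947664304559 [ 0.4838 -0.1371  0.158 ]
rims 0.18641097777126492 8.593749461434626 [ 0.4336 -0.1447  0.116 ]
```

```bash
python3 -m jog '[0.9,-1.1,-0.1,0,0,-0.5, 1.8,-2.2,-0.2,0,0,-1, 2.7,-3.4,-0.4,0,0,-1.5, 3.6,-4.5,-0.4,0,0,-2, 4.5,-5.7,-0.4,0,0,-2.5, 5.4,-6.8,-0.4,0,0,-3, 6.3,-8,-0.4,0,0,-3.5, 7.2,-9.1,-0.4,0,0,-4, 8.1,-10.3,-0.4,0,0,-4.5, 9,-11.4,-0.4,0,0,-5, 9.9,-12.6,-0.4,0,0,-5.5, 10.8,-13.7,-0.4,0,0,-6, 11.7,-14.8,-0.4,0,0,-6.5, 12.6,-16,-0.4,0,0,-7, 13.4,-17,-0.4,0,0,-7.5, 13.9,-17.6,-0.4,0,0,-7.88, 14.09,-17.86,-0.4,0,0,-7.88, 14.09,-17.86,-0.4,0,0,-7.88]' 1
python3 - <<'E'
from h import *
c=read_camera("wrist"); im=c["img"][:,:,::-1]; cv2.imwrite("pics/w1.png",im)
R,t=cal(c); print(-R.T@t, R[2])
E
```

```text
time: 2.45
eef_pos: [0.5034, 0.2561, 0.2714]
orientation: [-3.141, 0.001, 1.776]
ft_force: [0.7, 0.1, -0.7]
gripper_width: 0.0884
finger_force: 0.0
[0.48773162 0.33352131 0.4008905 ] [ 0.06180362 -0.30003927 -0.95192266]
```

View pics/w1.png

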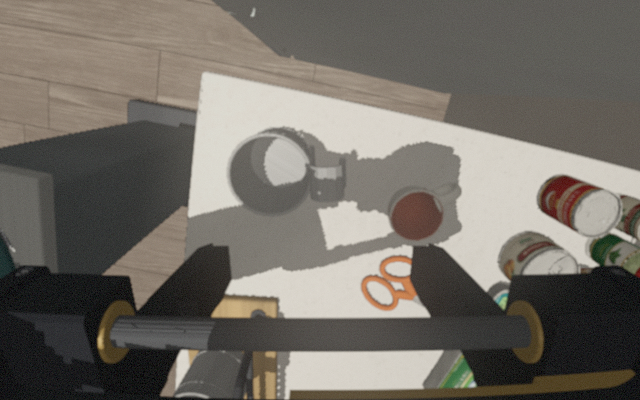

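The wrist picture shows the pot's rim centred near (269,172) and its hook near (327,183), between the fingers. I'll zoom in on the hook.

```bash
python3 - <<'E'
from h import *
c=read_camera("wrist"); im=c["img"][:,:,::-1]
cv2.imwrite("pics/w1c.png",cv2.resize(im[120:225,220:360],None,fx=5,fy=5,interpolation=cv2.INTER_CUBIC))
for n,u,v,z in [("rim",269,172,.09),("cr",327,183,.13)]: print(n,onz(c,u,v,z))
# predicted crown corners, for comparison
y=np.radians(11.8);X=np.array([np.cos(y),np.sin(y)]);Y=np.array([-X[1],X[0]])
E
```

```text
rim [0.45497355 0.25110243 0.09      ]
cr [0.50792471 0.26211753 0.13      ]
```

View pics/w1c.png

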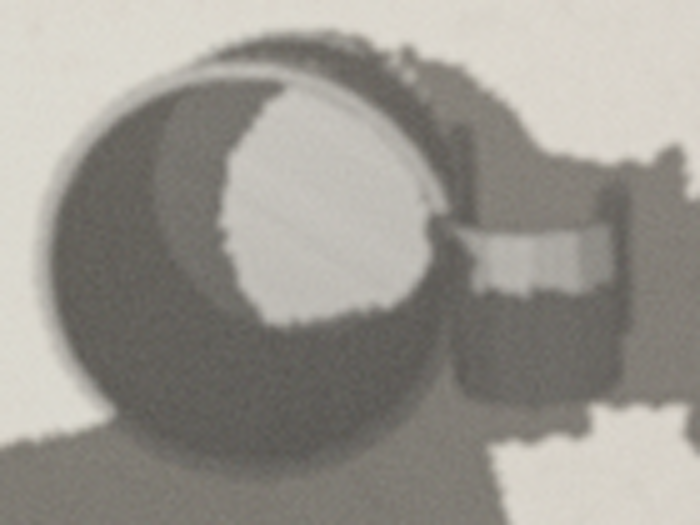

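```bash
python3 -m jog '[0.04,0.06,0.6,0,0,0, 0.08,0.12,1.4,0,0,0, 0.08,0.12,2.2,0,0,0, 0.08,0.12,2.9,0,0,0, 0.08,0.12,3.4,0,0,0, 0.08,0.12,3.7,0,0,0, 0.08,0.12,3.9,0,0,0, 0.08,0.12,3.95,0,0,0, 0.08,0.12,3.95,0,0,0]' 1
python3 -m jog '[0,0,0,0,0,0, 0,0,0,0,0,0, 0,0,0,0,0,0, 0,0,0,0,0,0, 0,0,0,0,0,0, 0,0,0,0,0,0, 0,0,0,0,0,0, 0,0,0,0,0,0]' 0.2 30
```

```text
time: 3.68
eef_pos: [0.5081, 0.2606, 0.1143]
orientation: [3.141, -0.0, 1.776]
ft_force: [0.4, 0.2, 0.6]
gripper_width: 0.0884
finger_force: 0.0
time: 4.68
eef_pos: [0.5077, 0.2603, 0.1137]
orientation: [3.141, -0.0, 1.776]
ft_force: [1.2, 0.6, -0.5]
gripper_width: 0.0299
finger_force: 29.6
```

```bash
python3 -m jog '[0,0,-0.3,0,0,0, 0,0,-0.9,0,0,0, 0,0,-1.8,0,0,0, 0,0,-2.8,0,0,0, 0,0,-3.8,0,0,0, 0,0,-4.6,0,0,0, -0.3,-0.1,-5,0,0,0, -1,-0.3,-5,0,0,0, -1.9,-0.5,-5,0,0,0.1, -2.9,-0.8,-5,0,0,0.1, -3.9,-1.1,-5,0,0,0.2, -4.9,-1.4,-5,0,0,0.2, -5.9,-1.6,-5,0,0,0.3, -6.9,-1.9,-5,0,0,0.32, -7.9,-2.2,-5,0,0,0.32, -8.7,-2.4,-5,0,0,0.32, -9.2,-2.5,-5,0,0,0.32, -9.5,-2.6,-5,0,0,0.32, -9.6,-2.61,-5,0,0,0.32, -9.6,-2.61,-5,0,0,0.32]'
python3 - <<'E'
from h import *
c=read_camera("wrist"); im=c["img"][:,:,::-1]; cv2.imwrite("pics/w2.png",im)
c=read_camera("top"); im=c["img"][:,:,::-1]; cv2.imwrite("pics/t2.png",cv2.resize(im[140:260,270:460],None,fx=4,fy=4,interpolation=cv2.INTER_CUBIC))
E
```

```text
time: 7.18
eef_pos: [0.4835, -0.1367, 0.3135]
orientation: [-3.141, -0.001, 1.72]
ft_force: [0.2, 0.2, -1.4]
gripper_width: 0.0296
finger_force: 29.6
```

View pics/w2.png

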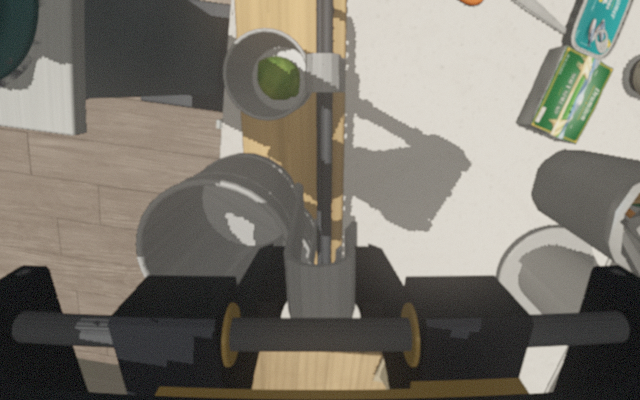

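The pot is held over the gap. The lime pot's hook is at (325,71), the rail runs down near x = 325, and the held hook spans x = 285 to 355 around row 262.

```bash
python3 - <<'E'
from h import *
np.set_printoptions(precision=4,suppress=True)
c=read_camera("wrist"); g=cv2.cvtColor(c["img"],cv2.COLOR_RGB2GRAY)
for v in (20,40,120,150,180,210,235): print(v, ' '.join(map(str,g[v,306:356])))
im=c["img"][:,:,::-1]; cv2.imwrite("pics/w2c.png",cv2.resize(im[20:270,270:370],None,fx=6,fy=2.4,interpolation=cv2.INTER_CUBIC))
p=np.array([.4835,-.1367]);th=1.72-np.pi/2;X=np.array([np.cos(th),np.sin(th)]);Y=np.array([-X[1],X[0]])
for x,y,z in [(-15,15,.315),(15,15,.315),(-15,-15,.315),(15,-15,.315),(0,15,.33),(0,-15,.33)]:
    q=p+X*x/1e3+Y*y/1e3; print("hook pred",x,y,proj(c,[*q,z]))
for v,u in ((71,324),): 
    P=onz(c,u,v,.158); print("lime crown",P, X@(P[:2]-p),Y@(P[:2]-p))
P=onz(c,264,75,.116); print("lime rim",P,X@(P[:2]-p),Y@(P[:2]-p))
E
```

```text
20 188 186 185 186 187 188 188 185 185 168 132 105 108 112 117 102 102 108 113 119 119 121 110 105 98 91 115 150 178 178 177 177 157 145 139 139 139 127 115 112 120 129 136 131 131 132 171 202 213 214
40 189 187 185 185 187 187 191 188 187 171 132 102 109 115 111 100 100 105 111 119 124 113 111 103 98 95 110 138 165 174 176 179 180 180 179 182 182 180 160 149 157 163 148 135 134 135 133 135 155 188
120 110 106 103 111 103 109 107 111 107 96 82 71 69 72 75 85 93 102 110 113 112 104 101 93 87 85 86 97 100 100 99 105 104 113 141 162 156 142 124 129 130 134 135 129 129 133 145 183 208 213
150 108 109 106 103 103 105 106 104 104 94 81 70 69 62 77 85 90 101 103 110 108 106 99 93 80 85 90 95 102 100 100 103 101 100 103 99 99 108 120 131 131 134 133 128 132 130 133 132 132 132
180 108 102 102 102 104 101 100 105 106 91 76 59 62 67 62 62 59 69 69 67 67 65 62 62 68 78 91 93 97 99 102 98 99 100 101 98 101 107 125 129 131 130 130 131 130 128 133 130 133 130
210 90 93 100 96 99 101 98 96 100 95 84 70 70 71 74 68 62 61 67 63 66 69 63 58 78 112 143 158 164 164 170 168 168 165 156 144 149 161 151 134 131 131 131 131 152 182 207 213 212 213
235 92 94 86 92 89 87 87 93 93 82 70 65 61 61 74 82 79 80 71 63 68 67 66 72 76 87 94 97 96 103 104 98 100 98 96 107 129 138 121 105 91 94 94 96 98 93 96 99 99 100
hook pred -15 15 (np.float64(283.0738994190429), np.float64(251.03590987793413))
hook pred 15 15 (np.float64(354.36344234158923), np.float64(251.08369142699323))
hook pred -15 -15 (np.float64(285.48793696987406), np.float64(310.9689994096585))
hook pred 15 -15 (np.float64(352.0557958128986), np.float64(311.01561847321034))
hook pred 0 15 (np.float64(318.5537187464589), np.float64(268.9743601179467))
hook pred 0 -15 (np.float64(318.62728595423096), np.float64(333.56854880867576))
lime crown [ 0.473  -0.0423  0.158 ] 0.0036068079435454484 0.09491825221986823
lime rim [ 0.419  -0.0514  0.116 ] -0.0511300075182581 0.0938991498470591
```

View pics/w2c.png

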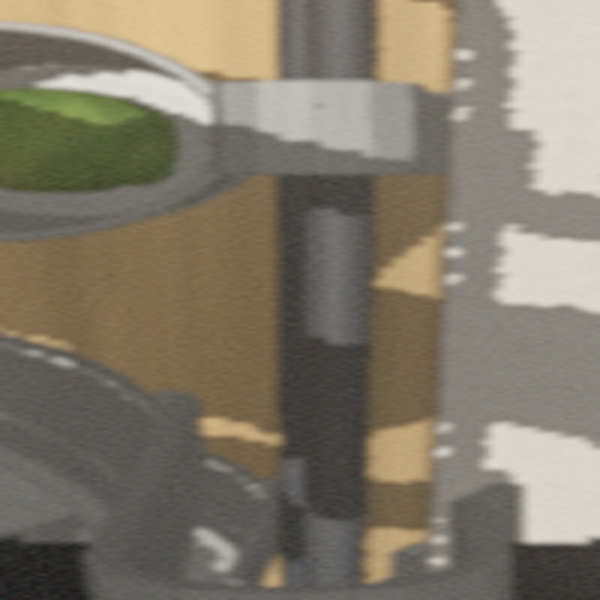

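View pics/t2.png

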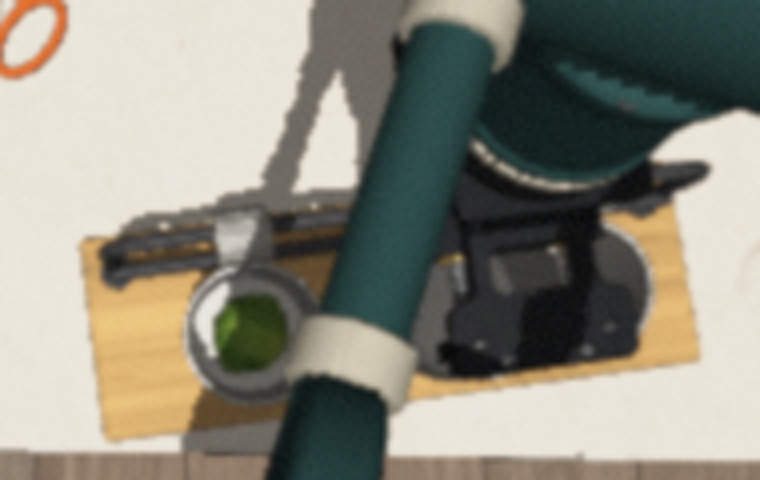

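The close crop shows the upper rail's right edge at about u = 332 near row 40 and 330.3 near row 210, with the lower bar showing at its left. The top view confirms that the held pot is between the neighbours.

```bash
python3 - <<'E'
from h import *
np.set_printoptions(precision=4,suppress=True)
c=read_camera("wrist")
s=sense();p=s["eef_pos"][:2];th=s["orientation"][2]-np.pi/2;X=np.array([np.cos(th),np.sin(th)]);Y=np.array([-X[1],X[0]])
for u,v in ((332.2,20),(332,40),(331,150),(331,180),(330.3,210),(330.2,235)):
    P=onz(c,u,v,.15); print(v,"rail axis x off",X@(P[:2]-p)-.005,"y",Y@(P[:2]-p))
for x in (0,.005):
  for y in (.04,.08): print(x,y,[proj(c,[*(p+X*(x+d)+Y*y),.15]) for d in (-.005,.005)])
E
```

```text
20 rail axis x off 0.004967662728334645 y 0.13378377654248313
40 rail axis x off 0.004924886245452135 y 0.11883817650254418
150 rail axis x off 0.004840562917448154 y 0.029590136697477343
180 rail axis x off 0.005083527974985533 y 0.0025452160026472694
210 rail axis x off 0.00470487968633587 y -0.026002557934892537
235 rail axis x off 0.004837014029905099 y -0.051104343829496156
0 0.04 [(np.float64(313.9358224590424), np.float64(138.04078174480088)), (np.float64(325.5052781829875), np.float64(138.03615303607353))]
0 0.08 [(np.float64(313.67578880687), np.float64(89.91851893925235)), (np.float64(325.69262828434825), np.float64(89.91354937440175))]
0.005 0.04 [(np.float64(319.72053281365936), np.float64(138.0372557435302)), (np.float64(331.2893676413157), np.float64(138.037473839609))]
0.005 0.08 [(np.float64(319.6841875236008), np.float64(89.91365850851916)), (np.float64(331.7003252959299), np.float64(89.9181917379187))]
```

```bash
python3 -m jog '[0,0.05,0,0,0,0, 0,0.11,0.2,0,0,0, 0,0.11,0.6,0,0,0, 0,0.11,1.1,0,0,0, 0,0.11,1.6,0,0,0, 0,0.11,2.1,0,0,0, 0,0.11,2.5,0,0,0, 0,0.11,2.75,0,0,0, 0,0.11,2.85,0,0,0, 0,0.11,2.85,0,0,0]'
python3 - <<'E'
from h import *
c=read_camera("wrist"); im=c["img"][:,:,::-1]; cv2.imwrite("pics/w3.png",im)
c=read_camera("side"); im2=c["img"][:,:,::-1]
z=cv2.resize(im2[115:255,290:420],None,fx=3,fy=3,interpolation=cv2.INTER_CUBIC)
y=cv2.resize(im,None,fx=.62,fy=.62); h=max(z.shape[0],y.shape[0])
o=np.zeros((h,z.shape[1]+y.shape[1],3),np.uint8);o[:z.shape[0],:z.shape[1]]=z;o[:y.shape[0],z.shape[1]:]=y
cv2.imwrite("pics/m3.png",o)
E
```

```text
time: 8.62
eef_pos: [0.4882, -0.1363, 0.1998]
orientation: [3.141, 0.0, 1.72]
ft_force: [0.4, -0.2, -2.2]
gripper_width: 0.0297
finger_force: 29.6
```

View pics/m3.png

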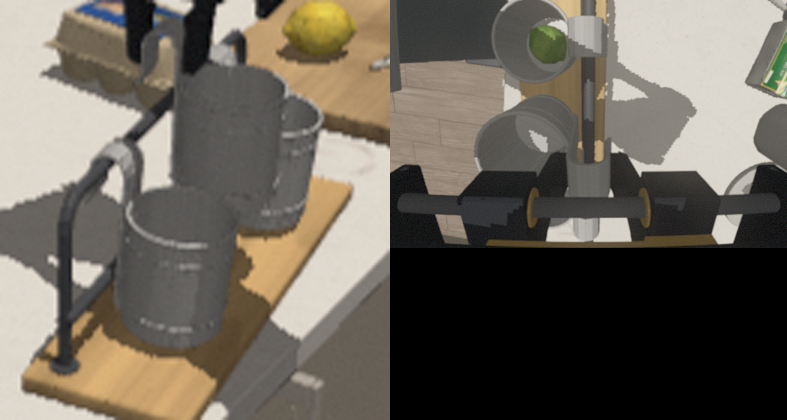

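The rail enters the hook centrally in the wrist view, and the side view shows the pot clear of the lime pot. Next I lower it slowly.

```bash
python3 -m jog '[0,0,0.1,0,0,0, 0,0,0.25,0,0,0, 0,0,0.4,0,0,0, 0,0,0.55,0,0,0, 0,0,0.7,0,0,0, 0,0,0.85,0,0,0, 0,0,1,0,0,0, 0,0,1.1,0,0,0, 0,0,1.2,0,0,0, 0,0,1.3,0,0,0, 0,0,1.35,0,0,0, 0,0,1.35,0,0,0]'
python3 -m jog '[0,0,0.02,0,0,0, 0,0,0.04,0,0,0, 0,0,0.06,0,0,0, 0,0,0.06,0,0,0]'
```

```text
time: 10.22
eef_pos: [0.488, -0.1362, 0.1456]
orientation: [-3.141, -0.0, 1.72]
ft_force: [0.2, 0.3, -0.4]
gripper_width: 0.0297
finger_force: 29.6
time: 10.72
eef_pos: [0.488, -0.1363, 0.1433]
orientation: [-3.142, -0.0, 1.72]
ft_force: [-0.8, 0.5, -0.9]
gripper_width: 0.0298
finger_force: 29.6
```

```bash
python3 -m jog '[0,0,0.01,0,0,0, 0,0,0.02,0,0,0, 0,0,0.03,0,0,0, 0,0,0.03,0,0,0]'
python3 -m jog '[0,0,0.01,0,0,0, 0,0,0.02,0,0,0, 0,0,0.03,0,0,0, 0,0,0.03,0,0,0]'
```

```text
time: 11.22
eef_pos: [0.488, -0.1363, 0.1421]
orientation: [-3.142, -0.0, 1.72]
ft_force: [0.5, 0.2, -0.5]
gripper_width: 0.03
finger_force: 29.6
time: 11.72
eef_pos: [0.4884, -0.1363, 0.1418]
orientation: [3.141, 0.0, 1.72]
ft_force: [-2.6, 0.8, 4.2]
gripper_width: 0.0294
finger_force: 29.6
```

```bash
python3 -m jog '[0,0,0,0,0,0, 0,0,0,0,0,0, 0,0,0,0,0,0, 0,0,0,0,0,0]' 0.2 3
python3 -m jog '[0,0,0,0,0,0, 0,0,0,0,0,0, 0,0,0,0,0,0, 0,0,0,0,0,0]' 0.45
python3 -m jog '[0,0,0,0,0,0, 0,0,0,0,0,0, 0,0,0,0,0,0]' 0.8
python3 -m jog '[0,0,-0.1,0,0,0, 0,0,-0.3,0,0,0, 0,0,-0.6,0,0,0, 0,0,-1.1,0,0,0, 0,0,-1.7,0,0,0, 0,0,-2.5,0,0,0, 0,0,-3.3,0,0,0, 0,0,-4,0,0,0, 0,0,-4.5,0,0,0, 0,0,-4.5,0,0,0, 0,0,-4.5,0,0,0]'
python3 - <<'E'
from h import *
c=read_camera("wrist"); im=c["img"][:,:,::-1]
c=read_camera("side"); im2=c["img"][:,:,::-1]
z=cv2.resize(im2[115:255,290:420],None,fx=3,fy=3,interpolation=cv2.INTER_CUBIC)
y=cv2.resize(im,None,fx=.62,fy=.62); h=max(z.shape[0],y.shape[0])
o=np.zeros((h,z.shape[1]+y.shape[1],3),np.uint8);o[:z.shape[0],:z.shape[1]]=z;o[:y.shape[0],z.shape[1]:]=y
cv2.imwrite("pics/m4.png",o)
E
```

```text
time: 12.22
eef_pos: [0.4886, -0.1365, 0.1413]
orientation: [3.14, 0.001, 1.72]
ft_force: [1.0, 0.3, 4.2]
gripper_width: 0.0299
finger_force: 3.0
time: 12.72
eef_pos: [0.4877, -0.1362, 0.1405]
orientation: [-3.141, -0.0, 1.72]
ft_force: [-1.0, 0.5, 0.0]
gripper_width: 0.0397
finger_force: 0.0
time: 13.1
eef_pos: [0.4881, -0.1363, 0.1409]
orientation: [3.142, 0.0, 1.72]
ft_force: [-0.7, -0.0, 0.3]
gripper_width: 0.0674
finger_force: 0.0
time: 14.48
eef_pos: [0.4875, -0.1361, 0.3199]
orientation: [-3.14, -0.001, 1.72]
ft_force: [0.6, -1.0, -0.4]
gripper_width: 0.0704
finger_force: 0.0
```

View pics/m4.png

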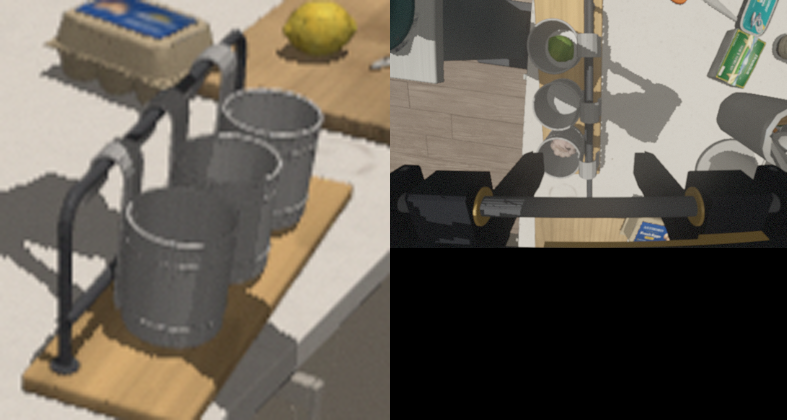

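All three pots hang on the rail, evenly spaced, with the hook over the bar: in the wrist half, hooks at (588,45), (588,112) and (588,170).

```bash
python3 -m jog '[0,0,0,0,0,0, 0,0,0,0,0,0, 0,0,0,0,0,0, 0,0,0,0,0,0, 0,0,0,0,0,0, 0,0,0,0,0,0, 0,0,0,0,0,0, 0,0,0,0,0,0]' && python3 -c "from plant import hand_in; print(hand_in())"
```

```text
time: 15.58
eef_pos: [0.4881, -0.1363, 0.3209]
orientation: [3.142, 0.0, 1.72]
ft_force: [0.4, -0.8, 0.4]
gripper_width: 0.0702
finger_force: 0.0
the job is handed in; nothing more can be done
None
```

The empty pot now hangs by its hook on the top rail, between its two neighbours, which look undisturbed in the final pictures; I handed the job in at about 15.6 s with the gripper open and clear.

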